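Hang the clip pots level on the balance rack

TASK

Hang the two blue clip pots on the balance rack by their bails, one after the other, one on the seat at the left end of the bar and one on the seat at the right end, so that the bar ends up level and both pots hang free and still. Leave the heavier red pot standing where it is.

Things in the scene. Friction and masses are not known exactly. Their poses are not given: they have to be found in the camera images.
- blue_pot_1: Blue open pot of clips, 54 mm wide, 45 mm high, 120 g, upright, yaw within 35 degrees. Origin: centre of underside, z up. Stiff bail of 8 mm rod: legs at x = -31 and 31 mm, opening faces y (54 mm wide, from rim z = 45 mm up to an inverted-V roof, peak z = 99 mm, which rests on the bar). Flat grip tab on top, 26 (x) by 12 mm (y), z = 104 to 146 mm. May go to either end.
- blue_pot_2: Blue open pot of clips, 54 mm wide, 45 mm high, 120 g, upright, yaw within 35 degrees. Origin: centre of underside, z up. Stiff bail of 8 mm rod: legs at x = -31 and 31 mm, opening faces y (54 mm wide, from rim z = 45 mm up to an inverted-V roof, peak z = 99 mm, which rests on the bar). Flat grip tab on top, 26 (x) by 12 mm (y), z = 104 to 146 mm. May go to either end.
- red_pot: Red open pot of clips, 54 mm wide, 45 mm high, 240 g, upright, yaw within 35 degrees. Origin: centre of underside, z up. Stiff bail of 8 mm rod: legs at x = -31 and 31 mm, opening faces y (54 mm wide, from rim z = 45 mm up to an inverted-V roof, peak z = 99 mm, which rests on the bar). Flat grip tab on top, 26 (x) by 12 mm (y), z = 104 to 146 mm. Stays where it is.
- seat_left (a point): Left (+y) seat of the yellow bar (10 mm rod): point on the rod's top, 130 mm from the pivot; moves with the bar. y runs along the bar to the left, z up, x across. Free rod reaches 20 mm inward (black collar, 20 mm across) and 18 mm outward (upturned end, 7 mm above the rod's top, ends 30 mm out). Pass the bail over the end from outside, opening along the bar, then lower.
- seat_right (a point): Right (-y) seat of the same bar, a mirror image of the left one, 130 mm from the pivot; same axes (y still points left, so outward is -y). The rack is fixed: foot 130 x 110 x 14 mm, post in the middle, pivot 175 mm above the desk, forked head up to 189 mm.
- bar (a joint): Tilt of the bar about its pivot (rad): 0 level, positive with the left end up, range -0.3 to 0.3. Empty, it rights itself to level (centring 1.1 N m per rad, damped). One blue pot on a seat tilts it about 0.14 rad (that seat sinks 18 mm, the other rises 18 mm); one at each end bring it back to level.

How it is judged:
On the way:
1. one blue pot hangs released on a seat at one end of the bar (((horizontal distance between blue_pot_1 and seat_left below 0.03 m and z of blue_pot_1 in the frame of seat_left between -0.115 and -0.085 m and angle between blue_pot_1's own z axis and vertical below 0.26 rad and contact force between the fingers and blue_pot_1 below 0.05 N) or (horizontal distance between blue_pot_1 and seat_right below 0.03 m and z of blue_pot_1 in the frame of seat_right between -0.115 and -0.085 m and angle between blue_pot_1's own z axis and vertical below 0.26 rad and contact force between the fingers and blue_pot_1 below 0.05 N) or (horizontal distance between blue_pot_2 and seat_left below 0.03 m and z of blue_pot_2 in the frame of seat_left between -0.115 and -0.085 m and angle between blue_pot_2's own z axis and vertical below 0.26 rad and contact force between the fingers and blue_pot_2 below 0.05 N) or (horizontal distance between blue_pot_2 and seat_right below 0.03 m and z of blue_pot_2 in the frame of seat_right between -0.115 and -0.085 m and angle between blue_pot_2's own z axis and vertical below 0.26 rad and contact force between the fingers and blue_pot_2 below 0.05 N))), for 0.2 s.
At the end, for the whole second after the job is handed in: One blue pot hangs released on each seat: origin within 30 mm horizontally of the seat and 85 to 115 mm below it, tilted under 0.26 rad (15 degrees), slower than 0.05 m/s; bar level within 0.07 rad (4 degrees); red pot never moved more than 20 mm (((horizontal distance between blue_pot_1 and seat_left below 0.03 m and z of blue_pot_1 in the frame of seat_left between -0.115 and -0.085 m and angle between each of blue_pot_1, blue_pot_2's own z axis and vertical below 0.26 rad and contact force between the fingers and blue_pot_1 below 0.05 N and horizontal distance between blue_pot_2 and seat_right below 0.03 m and z of blue_pot_2 in the frame of seat_right between -0.115 and -0.085 m and contact force between the fingers and blue_pot_2 below 0.05 N) or (horizontal distance between blue_pot_1 and seat_right below 0.03 m and z of blue_pot_1 in the frame of seat_right between -0.115 and -0.085 m and angle between each of blue_pot_1, blue_pot_2's own z axis and vertical below 0.26 rad and contact force between the fingers and blue_pot_1 below 0.05 N and horizontal distance between blue_pot_2 and seat_left below 0.03 m and z of blue_pot_2 in the frame of seat_left between -0.115 and -0.085 m and contact force between the fingers and blue_pot_2 below 0.05 N)) and value of joint bar between -0.07 and 0.07 rad and linear speed of each of blue_pot_1, blue_pot_2 below 0.05 m/s); the robot touches nothing.
It fails at once if the red pot is moved by more than 20 mm (distance of red_pot from where it was at the start of the episode above 0.02 m).
It also fails if it takes over 67 s, if anything falls off the work surface, if the arm or the gripper's body presses on something with over 40 N, if the wrist force passes 120 N, or if a joint passes its speed limit or range.

ROBOT

A 6-joint arm with a two-finger parallel gripper is mounted at the origin on a cart in front of the work surface, level with it; the furniture and walls round the work are solid. World frame = base frame: x ahead of the robot, y to its left, z up, the work surface at z = 0. Lengths are in m, angles in rad, forces in N, time in s.
With the tool pointing down it reaches from about 0.35 to 0.975 m from the base axis. Payload 4.9 kg.
Tool frame: the origin (TCP) lies at the very end of the fingers, on their centre line; the grasp point (between the pads) lies ctrl.grip_point_offset behind it (ctrl.grip_point_offset is the distance from the TCP to the grasp point, in m); z points along the fingers, y is the direction in which the jaws open and shut (so a half turn about z gives the same grasp; the last joint's range is limited). The gripper opens to 85 mm and grips with 20 to 120 N. Pads are 22 mm wide; open, the fingers measure 114 mm over their backs; the gripper's body (76 mm by 85 mm) begins 54 mm behind the grasp point. The pads swing forward as they close: fully open they stand 13 mm farther back than shut.
Start: joints at [1.093, 0.053, 1.613, -0, 1.476, -0.119], TCP at [0.219, 0.585, 0.231] pointing down, gripper open.
Joint ranges: [-3.01, 3.01], [-1.01, 2.22], [0.06, 2.58], [-1.02, 4.17], [0.09, 2.62], [-3.14, 3.14]. Speed limits (rad/s): [2.57, 2.57, 3.14, 3.14, 3.14, 3.14].

INTERFACE

Orientations are given as a rotation vector (axis times angle).
In Python, from station import ctrl gives the robot as it stands. The module is installed in compiled form; this text tells all that it offers.
- The arm moves only by the shell command python3 -m creep 'ROWS' [FORCE]. ROWS is JSON, a list of rows, each a list of 5 numbers: the closure in counts, from 0 (fully open) to 255 (shut), then the shift along the tool's x, y, z in mm, then the turn about the tool's z in rad. A call has 1 to 12 rows; each row is the pose to reach, as a shift and turn from the pose commanded when the call began, along the tool's axes at that moment; what a row does not reach only later rows make up. A row lasts 1/12 s, in which the tool goes at most 41.7 mm and 7.16 degrees, less where a joint would pass 70% of its speed; a pose out of reach is approached as far as the arm can. A call with a gripper value outside its range is refused whole. The fingers move at their own pace and stop on an object; FORCE is the grip in N (left out, the last holds). Time passes only in rows, so rows that repeat a pose let the fingers close. It gives the time, the measured TCP pose, the force and the opening at its end, in the units of the state.
- ctrl.get_obs(): the state, without advancing time (a new reading comes with each control period).
- ctrl.get_image(name): name is "scene" or "top" or "wrist"; returns the picture (400x640x3 uint8, red, green, blue); there is no depth.
- ctrl.calibration(name): a dict with "fx", "fy", "cx", "cy" (pixels), "R" (3x3) and "t" (3): a world point X has camera coordinates R X + t. Camera axes: x right, y down, z forward; pixel columns grow to the right and rows downward; lengths in m; the calibration is good to about 2 mm. A picture is of the moment at which its call begins: read the wrist's pose just before it. calibration takes no time and is no camera call; for the wrist camera it gives the pose at the moment of the call.
- ctrl.finish_job(): hands the job in, once; it reports no verdict.
Trained networks look in the newest picture that a camera, given by its name, has taken for a name from the list of things; names that differ only in an ending like _2 or _b are one class to them, and where a whole thing is asked for, a point or a joint stands for the part that bears it (a point fixed in the world has none). Each returns a list of dicts, best first, with "conf" (0 to 1); they miss things now and then, are a little off and sometimes report something else, mostly with a low value. They report only what shows in the picture. A call takes as long as a camera call.
- ctrl.boxes_of(camera, label): "rect" ([left, top, width, height] in pixels, round what is visible of it).
- ctrl.outline_of(camera, label): "mask" (400x640 bool, what is visible of it) and "rect" ([left, top, width, height] in pixels, round what is visible of it).
The state is a dict: "t": time; "q": joint angles; "dq": joint speeds; "effort": joint torques, N m; "tool_pos": TCP position; "tool_rot": TCP orientation; "contact_force": force on the tool from outside, world axes, zero at the start; "wrist_torque": the same for the moment, N m; "opening": finger opening in m.
Only numpy, scipy, OpenCV 4.12 (cv2) and the standard library are available. Lean on these libraries where they do the work, as an engineer would, in place of code of your own. Each camera call takes 0.05 s, during which the arm holds its last target. There are 200 camera calls.

## Working session

There is one attempt and no reset: what is moved stays moved. The work goes in short steps, Python scripts to look and compute and a shell command to move; the robot and the scene stay as the last step left them, time stands still between calls to the robot, and variables do not carry over. Pictures are saved under pics/ and viewed, about 8 in all and at most 12, crops included, and the job is handed in when it is done.

```bash
mkdir -p pics; cat > h.py <<'E'
import numpy as np, cv2
from scipy.spatial.transform import Rotation as Ro
from station import ctrl
def snap(n,f):
    im=ctrl.get_image(n); cv2.imwrite('pics/'+f,im[...,::-1]); return im
def ray(n,uv,z,cal=None):
    c=cal or ctrl.calibration(n); R=np.array(c['R']);t=np.array(c['t'])
    o=-R.T@t; d=R.T@np.array([(uv[0]-c['cx'])/c['fx'],(uv[1]-c['cy'])/c['fy'],1])
    return o+d*(z-o[2])/d[2]
def proj(n,X,cal=None):
    c=cal or ctrl.calibration(n); p=np.array(c['R'])@np.array(X)+np.array(c['t'])
    return np.array([c['fx']*p[0]/p[2]+c['cx'],c['fy']*p[1]/p[2]+c['cy']])
E
python3 - <<'E'
from h import *
o=ctrl.get_obs(); print(o['t'],o['tool_pos'],o['tool_rot'],o['opening'],ctrl.grip_point_offset)
a=snap('top','top0.png');
for l in ['blue_pot_1','red_pot','bar','seat_left']:
    for d in ctrl.boxes_of('top',l): print(l,d)
b=snap('scene','scene0.png')
for l in ['blue_pot_1','red_pot','bar']:
    for d in ctrl.boxes_of('scene',l): print(l,d)
for n in('top','scene'):
    c=ctrl.calibration(n);R=np.array(c['R']); print(n,c['fx'],(-R.T@np.array(c['t'])).round(3),R.round(3).tolist())
E
```

```text
0.0 [0.21915357 0.58463955 0.23005636] [-0.56046657 -3.09057395  0.00315583] 0.08530858116307075 0.0187
blue_pot_1 {'rect': [301.0, 232.7, 21.0, 20.7], 'conf': 0.89}
blue_pot_1 {'rect': [390.5, 235.8, 18.8, 29.5], 'conf': 0.77}
red_pot {'rect': [243.9, 223.5, 17.6, 29.2], 'conf': 0.66}
bar {'rect': [253.7, 145.3, 120.7, 38.0], 'conf': 0.97}
seat_left {'rect': [251.6, 144.7, 126.0, 37.2], 'conf': 0.63}
blue_pot_1 {'rect': [341.4, 256.6, 39.3, 82.0], 'conf': 0.73}
blue_pot_1 {'rect': [254.9, 203.9, 35.0, 66.5], 'conf': 0.64}
red_pot {'rect': [219.4, 174.4, 27.0, 65.7], 'conf': 0.79}
bar {'rect': [299.4, 138.7, 86.1, 50.7], 'conf': 0.92}
top 501.74564919637635 [ 0.278 -0.008  1.373] [[0.096, -0.995, -0.001], [-0.972, -0.093, -0.218], [0.217, 0.022, -0.976]]
scene 402.43147128448237 [ 0.067 -0.531  0.557] [[0.729, -0.684, -0.017], [-0.359, -0.362, -0.86], [0.582, 0.633, -0.51]]
```

View pics/top0.png

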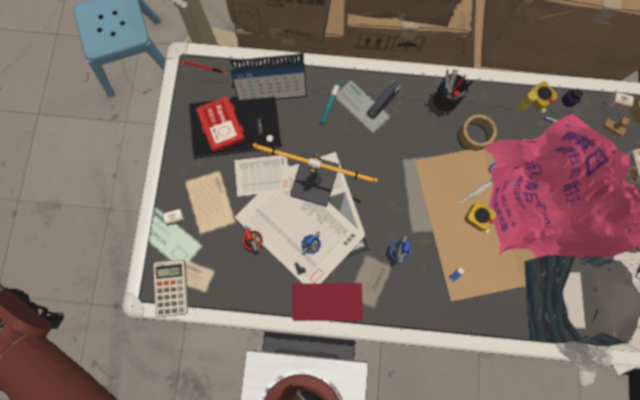

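View pics/scene0.png

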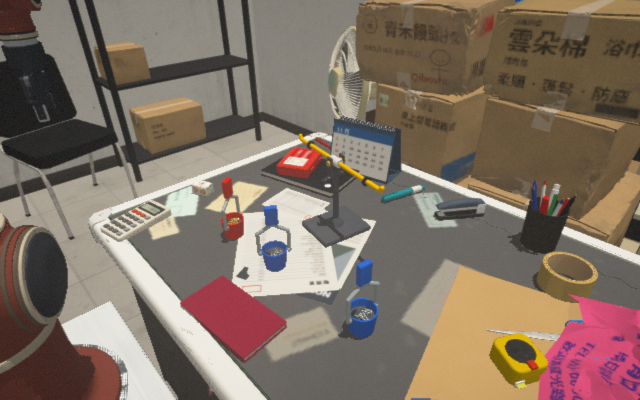

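Both views show the two blue pots (top: (311,243), (400,250)), the red one at (253,240), and the bar running from (255,147) to (375,180).

```bash
cat > m.py <<'E'
from h import *
s=cv2.imread('pics/scene0.png');t=cv2.imread('pics/top0.png')
def blobs(im,n,roi,name):
    x0,y0,x1,y1=roi; h=cv2.cvtColor(im,cv2.COLOR_BGR2HSV)[y0:y1,x0:x1]
    m=cv2.inRange(h,(105,140,60),(125,255,255))
    k,l,st,c=cv2.connectedComponentsWithStats(m)
    for i in range(1,k):
        if st[i,4]>12: print(n,name,c[i]+[x0,y0],st[i])
    return m
blobs(s,'scene',(250,195,300,280),'A');blobs(s,'scene',(335,250,390,345),'B')
blobs(t,'top',(295,225,330,260),'A');blobs(t,'top',(380,228,415,270),'B')
for uv in[(270,215),(364,272)]: print('tab scene',ray('scene',uv,.125))
for uv in[(275,257),(362,320)]: print('pot scene',ray('scene',uv,.022))
for uv in[(311,243),(400,250),(253,240)]: print('top',ray('top',uv,.04))
print('bar ends top',ray('top',(255,146.5),.18),ray('top',(375.5,180.5),.18))
print('bar ends scene',ray('scene',(300,137),.18),ray('scene',(382,188.5),.18))
A=cv2.resize(s[125:345,200:400],None,fx=3,fy=3,interpolation=3)[:600]
B=cv2.resize(t[135:275,235:415],None,fx=4,fy=4,interpolation=3)
cv2.imwrite('pics/a.png',np.hstack([cv2.resize(s[195:345,210:390],(480,400),interpolation=3)]));cv2.imwrite('pics/b.png',B)
E
python3 m.py
```

```text
scene A [269.62162162 207.56756757] [14 11 12  5 37]
scene A [267.72727273 244.68181818] [13 47 10  5 22]
scene A [264.5        253.21428571] [12 55  7  7 14]
scene B [364.10774411 271.8989899 ] [ 22   9  15  27 297]
scene B [362.88870432 318.54817276] [ 14  48  29  39 602]
top A [310.07142857 239.78571429] [12 11  8  9 42]
top B [405.75438596 247.05263158] [23 14  6 12 57]
tab scene [0.43587914 0.01873711 0.125     ]
tab scene [ 0.44363297 -0.21795621  0.125     ]
pot scene [0.43603195 0.01571649 0.022     ]
pot scene [ 0.44020426 -0.22159457  0.022     ]
top [0.4393995  0.01602334 0.04      ]
top [ 0.44346108 -0.22097245  0.04      ]
top [0.43258409 0.17077066 0.04      ]
bar ends top [0.64870513 0.17556463 0.18      ] [ 0.59034817 -0.12887272  0.18      ]
bar ends scene [0.64790787 0.17308164 0.18      ] [ 0.59347845 -0.1269784   0.18      ]
```

View pics/b.png

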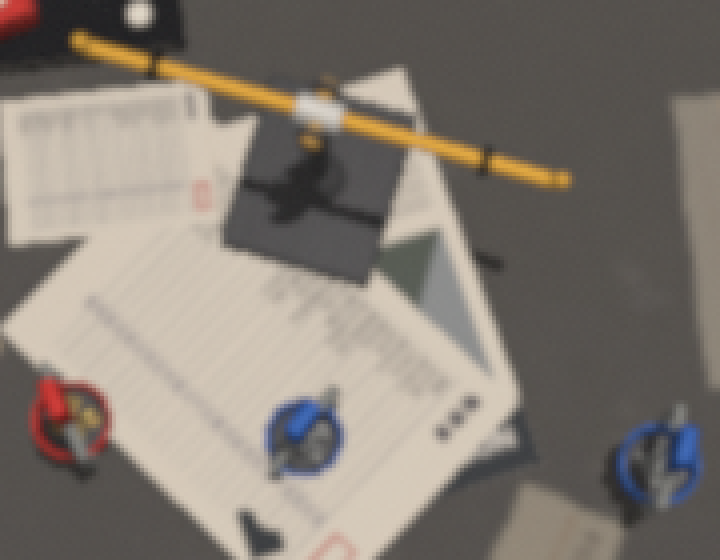

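The enlarged top view agrees with the measurements: bar centre about (0.620, 0.023), bar direction about 79.4°, pot A (0.438, 0.017), pot B (0.442, -0.220). I'll hover over pot A and refine with the wrist camera.

```bash
cat > go.py <<'E'
import sys
from h import *
def go(x,y,z,yaw=None):
    o=ctrl.get_obs();R=Ro.from_rotvec(o['tool_rot']).as_matrix()
    cur=np.degrees(np.arctan2(R[1,1],R[0,1])); p=np.array(o['tool_pos'])
    d=R.T@(np.array([x,y,z])-p)*1000
    turn=0 if yaw is None else -(((yaw-cur)+90)%180-90)
    print('pos',p.round(4),'yaw %.1f'%cur,'shift',d.round(1),'turn %.3f'%np.radians(turn),'t',o['t'])
if __name__=='__main__': go(*map(float,sys.argv[1:]))
E
python3 -m creep '[[0,-40,-45,-3,0],[0,-60,-68,-5,0],[0,-87,-98,-7,0],[0,-114,-128,-10,0],[0,-141,-158,-12,0],[0,-168,-188,-15,0],[0,-195,-218,-18,0],[0,-222,-248,-20,0],[0,-249,-280,-22,0],[0,-276,-310,-24,0],[0,-303,-340,-26,0],[0,-330,-371,-30,0]]'
python3 -m creep '[[0,-27,-30,0,0],[0,-50,-60,0,0],[0,-75,-85,0,0],[0,-75,-85,0,0],[0,-75,-85,0,0]]'
python3 go.py 0.438 0.017 0.26 56
```

```text
t: 1.45
tool_pos: [0.3982, 0.1201, 0.2614]
tool_rot: [0.56, 3.091, 0.001]
contact_force: [0.4, -0.3, 0.3]
opening: 0.0856
t: 1.87
tool_pos: [0.4388, 0.0145, 0.2613]
tool_rot: [-0.566, -3.09, -0.0]
contact_force: [0.3, 0.2, -0.4]
opening: 0.0853
pos [0.4388 0.0145 0.2613] yaw 69.2 shift [1.6 2.  1.3] turn 0.231 t 1.8667
```

```bash
python3 - <<'E'
from h import *
c=ctrl.calibration('wrist');im=snap('wrist','w0.png')
R=np.array(c['R']);print((-R.T@np.array(c['t'])).round(3),R.round(2).tolist(),c['fx'])
for l in ['blue_pot_1','red_pot']:
    for d in ctrl.boxes_of('wrist',l): print(l,d)
for p in [(0.438,.017,0.125),(0.438,.017,0.0),(.442,-.22,.125),(.433,.171,.125)]: print(p,proj('wrist',p,c))
E
```

```text
[0.366 0.041 0.404] [[0.36, 0.93, -0.0], [0.89, -0.34, 0.3], [0.28, -0.11, -0.95]] 299.96050208172096
blue_pot_1 {'rect': [302.4, 142.3, 44.1, 69.8], 'conf': 0.81}
blue_pot_1 {'rect': [95.2, 212.0, 92.5, 79.2], 'conf': 0.73}
red_pot {'rect': [417.8, 99.0, 87.7, 46.9], 'conf': 0.9}
(0.438, 0.017, 0.125) [323.6470634 188.2528725]
(0.438, 0.017, 0.0) [322.80877415 164.04707828]
(0.442, -0.22, 0.125) [114.50706924 268.84207344]
(0.433, 0.171, 0.125) [481.17306714 124.79344317]
```

View pics/w0.png

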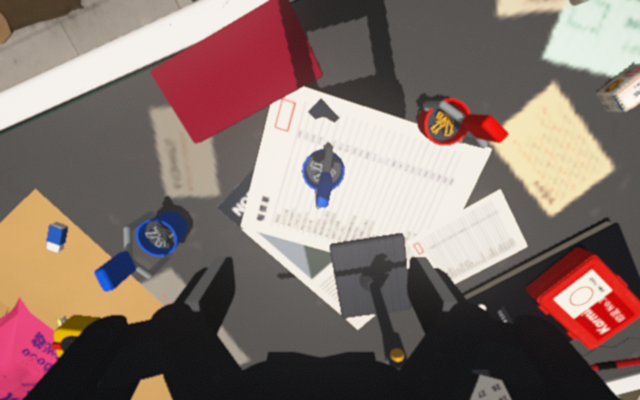

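Wrist view: pot A at about (323,180), tab tip (322,205), the red pot at (445,120), pot B at (150,245). The prediction matches. Next I fit the pose by silhouette in the wrist picture to get the yaw.

```bash
cat > fit.py <<'E'
from h import *
from scipy.optimize import minimize
def model(p,cal,z0=0):
    x,y,a=p; m=np.zeros((1600,2560),np.uint8); c,s=np.cos(a),np.sin(a)
    def hull(P):
        P=np.array(P,float); W=np.c_[x+c*P[:,0]-s*P[:,1],y+s*P[:,0]+c*P[:,1],P[:,2]+z0]
        q=np.array([proj(None,w,cal) for w in W])*4
        cv2.fillConvexPoly(m,cv2.convexHull(q.astype(np.float32)).astype(np.int32),1)
    th=np.linspace(0,2*np.pi,24,endpoint=False)
    hull([(r*np.cos(t),r*np.sin(t),z) for t in th for r,z in((.025,0),(.027,.045))])
    box=lambda a,b,w,d:[(q[0]+i*w,j*d,q[2]) for q in(a,b) for i in(-1,1) for j in(-1,1)]
    hull(box((0,0,.104),(0,0,.146),.013,.006))
    for g in(-1,1):
        hull(box((g*.031,0,.03),(g*.031,0,.085),.004,.004)); hull(box((g*.031,0,.085),(0,0,.102),.004,.004))
    return cv2.resize(m,(640,400),interpolation=cv2.INTER_AREA) if 0 else m[2::4,2::4].astype(bool)
def fit(masks,x0,z0=0):
    def f(p):
        v=0
        for mk,cal in masks:
            M=model(p,cal,z0); v-=(M&mk).sum()/max(1,(M|mk).sum())
        return v/len(masks)
    best=None
    for a in np.radians([-35,-20,-5,10,25]):
        r=minimize(f,[x0[0],x0[1],a],method='Nelder-Mead',options=dict(initial_simplex=[[x0[0],x0[1],a],[x0[0]+.008,x0[1],a],[x0[0],x0[1]+.008,a],[x0[0],x0[1],a+.2]],xatol=1e-4,fatol=1e-4))
        if best is None or r.fun<best.fun: best=r
    print('fit',best.x[:2].round(4),'yaw %.1f'%np.degrees(best.x[2]),'IoU %.2f'%-best.fun); return best.x
def masks_for(cams,x0,label='blue_pot_1'):
    out=[]
    for n in cams:
        if n!='wrist' or True: ctrl.get_image(n)
        cal=ctrl.calibration(n); u=proj(n,[x0[0],x0[1],.06],cal)
        D=ctrl.outline_of(n,label)
        if not D: print('none',n); continue
        d=min(D,key=lambda d:np.hypot(d['rect'][0]+d['rect'][2]/2-u[0],d['rect'][1]+d['rect'][3]/2-u[1]))
        mk=np.array(d['mask']); print(n,d['rect'],d['conf'],u.round()); out.append((mk,cal))
    return out
E
python3 - <<'E'
from fit import *
for x0,l in[((.438,.017),'blue_pot_1'),((.442,-.22),'blue_pot_1'),((.433,.171),'red_pot')]:
    m=masks_for(['wrist','scene','top'] if l[0]=='b' else ['wrist'],x0,l)
    for k in m: fit([k],x0)
    if len(m)>1: fit(m,x0)
E
```

```text
wrist [300.0, 145.6, 44.9, 65.3] 0.83 [321. 175.]
scene [254.4, 202.8, 38.4, 69.5] 0.78 [274. 242.]
top [300.2, 240.8, 23.2, 9.7] 0.74 [311. 243.]
fit [0.44   0.0169] yaw -30.6 IoU 0.92
fit [0.4378 0.0171] yaw -33.8 IoU 0.89
fit [0.4295 0.0146] yaw 12.7 IoU 0.65
fit [0.438  0.0171] yaw -29.5 IoU 0.79
wrist [92.5, 209.4, 94.9, 81.4] 0.85 [147. 242.]
scene [346.3, 259.3, 33.2, 80.4] 0.63 [363. 303.]
top [298.0, 237.8, 26.7, 17.6] 0.8 [401. 250.]
fit [ 0.4452 -0.2201] yaw -7.3 IoU 0.89
fit [ 0.4447 -0.2174] yaw -1.5 IoU 0.86
fit [ 0.442 -0.22 ] yaw -35.0 IoU -0.00
fit [ 0.4448 -0.2197] yaw -5.7 IoU 0.58
wrist [416.9, 102.3, 87.7, 47.3] 0.72 [450. 122.]
fit [0.4374 0.1716] yaw 33.3 IoU 0.92
```

```bash
python3 -m creep '[[0,1,1,1,0.1],[0,1,2,20,0.18],[0,1,2,40,0.18],[0,1,2,40,0.18],[0,1,2,40,0.18]]'
python3 go.py .439 .017 .114 59
```

```text
t: 3.13
tool_pos: [0.4376, 0.0183, 0.2203]
tool_rot: [-0.835, -3.026, 0.001]
contact_force: [0.2, -0.1, 0.9]
opening: 0.0857
pos [0.4376 0.0183 0.2203] yaw 59.1 shift [ -2.2  -0.3 106.3] turn 0.002 t 3.1333
```

```bash
python3 -m creep '[[0,-1,0,25,0],[0,-1.5,0,55,0],[0,-1.5,0,85,0],[0,-1.5,0,106,0],[0,-1.5,0,106,0],[255,-1.5,0,106,0],[255,-1.5,0,106,0],[255,-1.5,0,106,0],[255,-1.5,0,106,0],[255,-1.5,0,106,0],[255,-1.5,0,106,0],[255,-1.5,0,106,0]]' 50
python3 -m creep '[[255,0,0,0,0],[255,0,0,0,0],[255,0,0,0,0],[255,0,0,-10,0],[255,0,0,-25,0],[255,0,0,-25,0]]'
python3 go.py .56 .26 .34 79.4
```

```text
t: 4.13
tool_pos: [0.4403, 0.0172, 0.1164]
tool_rot: [0.836, 3.026, -0.0]
contact_force: [-0.5, -1.0, 2.5]
opening: 0.0114
t: 4.63
tool_pos: [0.4408, 0.0174, 0.1426]
tool_rot: [0.835, 3.025, 0.001]
contact_force: [1.0, -0.3, -0.3]
opening: 0.0115
pos [0.4408 0.0174 0.1426] yaw 59.1 shift [  21.5  269.7 -197. ] turn -0.354 t 4.6333
```

```bash
python3 -m creep '[[255,0,0,-30,0],[255,0,0,-60,0],[255,0,0,-90,0],[255,0,0,-120,0],[255,0,10,-148,0],[255,1,35,-148,-0.05],[255,1,65,-148,-0.1],[255,2,95,-148,-0.15],[255,3,125,-148,-0.2],[255,3,155,-148,-0.25],[255,4,185,-148,-0.3],[255,5,215,-148,-0.354]]'
python3 -m creep '[[255,0,30,0,0],[255,0,55,0,0],[255,0,65,0,0],[255,0,65,0,0],[255,0,65,0,0],[255,0,65,0,0]]'
python3 go.py .657 .225 .29 79.4
```

```text
t: 5.63
tool_pos: [0.5457, 0.206, 0.2869]
tool_rot: [-0.285, -3.127, 0.001]
contact_force: [0.7, -1.1, -1.3]
opening: 0.0111
t: 6.13
tool_pos: [0.5573, 0.2674, 0.2879]
tool_rot: [-0.291, -3.127, 0.001]
contact_force: [0.6, -0.2, -1.3]
opening: 0.0112
pos [0.5573 0.2674 0.2879] yaw 79.4 shift [-105.8  -23.3   -2.1] turn -0.001 t 6.1333
```

```bash
python3 -m creep '[[255,-25,-5,0,0],[255,-55,-12,0,0],[255,-85,-18,0,0],[255,-106,-20,0,0],[255,-106,-20,25,0],[255,-106,-20,50,0],[255,-106,-20,68,0],[255,-106,-20,68,0],[255,-106,-20,68,0]]'
python3 go.py .644 .151 .219 79.4
python3 - <<'E'
from h import *
cv2.imwrite
a=ctrl.get_image('scene')[90:240,270:430,::-1];b=ctrl.get_image('top')[110:210,220:400,::-1]
cv2.imwrite('pics/c1.png',np.hstack([cv2.resize(a,(427,400),interpolation=2),cv2.resize(b,(373,400),interpolation=2)]))
E
```

```text
t: 6.88
tool_pos: [0.6573, 0.2278, 0.2191]
tool_rot: [-0.292, -3.125, 0.002]
contact_force: [-0.2, 0.3, -1.0]
opening: 0.0117
pos [0.6573 0.2278 0.2191] yaw 79.3 shift [ -1.2 -78.    0.2] turn -0.001 t 6.8833
```

View pics/c1.png

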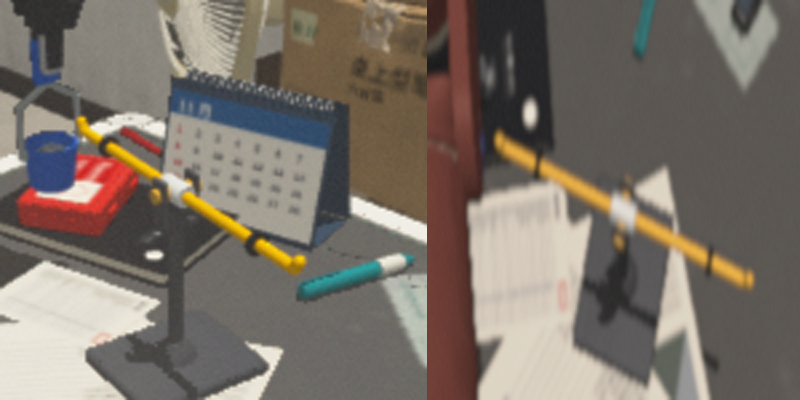

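The bar's left end, at (80,125) in the left crop, points into the bail opening between the legs. I'll insert along the bar.

```bash
python3 -m creep '[[255,0,-12,0,0],[255,0,-24,0,0],[255,0,-36,0,0],[255,0,-48,0,0],[255,0,-60,0,0],[255,0,-70,0,0],[255,0,-78,0,0],[255,0,-78,0,0],[255,0,-78,0,0]]'
python3 - <<'E'
from h import *
a=ctrl.get_image('scene')[90:240,270:430,::-1];b=ctrl.get_image('top')[110:210,220:400,::-1]
cv2.imwrite('pics/c2.png',np.hstack([cv2.resize(a,(427,400),interpolation=2),cv2.resize(b,(373,400),interpolation=2)]))
E
```

```text
t: 7.73
tool_pos: [0.6437, 0.1522, 0.2203]
tool_rot: [-0.291, -3.128, -0.001]
contact_force: [0.4, 1.1, -1.7]
opening: 0.0112
```

View pics/c2.png

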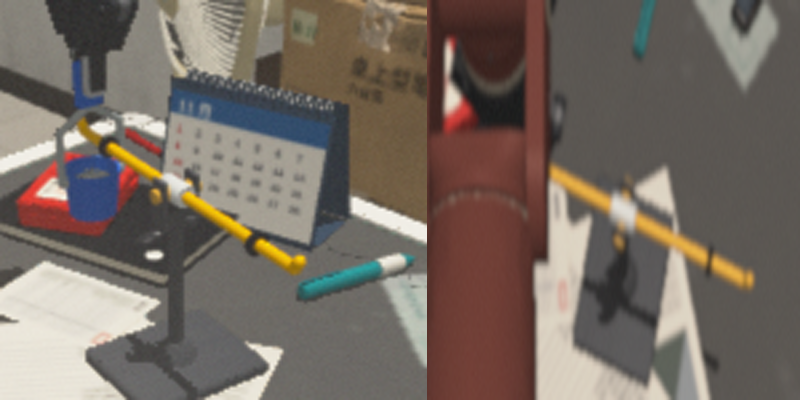

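The bail is round the rod, between the upturned end (82,125) and the collar (105,145). Lowering now.

```bash
python3 -m creep '[[255,0,0,6,0],[255,0,0,12,0],[255,0,0,18,0],[255,0,0,21,0],[255,0,0,24,0],[255,0,0,24,0],[255,0,0,24,0]]'
python3 -m creep '[[255,0,0,3,0],[255,0,0,6,0],[255,0,0,9,0],[255,0,0,12,0],[255,0,0,14,0],[255,0,0,16,0],[255,0,0,16,0],[255,0,0,16,0],[255,0,0,16,0]]'
python3 - <<'E'
from h import *
a=ctrl.get_image('scene')[90:240,270:430,::-1]
cv2.imwrite('pics/c3.png',cv2.resize(a,(480,450),interpolation=2))
E
```

```text
t: 8.42
tool_pos: [0.6436, 0.1527, 0.196]
tool_rot: [-0.29, -3.128, 0.0]
contact_force: [0.2, 0.1, -0.2]
opening: 0.0113
t: 9.17
tool_pos: [0.6439, 0.1526, 0.1805]
tool_rot: [0.29, 3.128, -0.0]
contact_force: [1.2, -0.6, -0.4]
opening: 0.0114
```

View pics/c3.png

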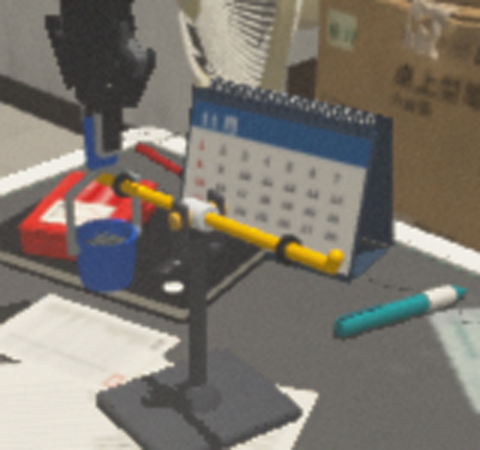

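The bar has sunk on the left by about the equilibrium amount, so I release.

```bash
python3 -m creep '[[220,0,0,0,0],[190,0,0,0,0],[160,0,0,0,0],[130,0,0,0,0],[110,0,0,0,0],[110,0,0,0,0],[110,0,0,0,0],[110,0,0,-10,0],[110,0,0,-25,0],[110,0,0,-45,0],[110,0,0,-70,0],[110,0,0,-100,0]]'
python3 go.py .445 -.219 .3 84
python3 - <<'E'
from h import *
a=ctrl.get_image('scene')[90:240,270:430,::-1]
cv2.imwrite('pics/c4.png',cv2.resize(a,(480,450),interpolation=2))
E
```

```text
t: 10.22
tool_pos: [0.6432, 0.1526, 0.2816]
tool_rot: [-0.29, -3.127, 0.0]
contact_force: [-0.2, -0.1, 0.3]
opening: 0.0487
pos [0.6432 0.1526 0.2816] yaw 79.4 shift [ 126.6 -401.7  -18.1] turn -0.080 t 10.2167
```

View pics/c4.png

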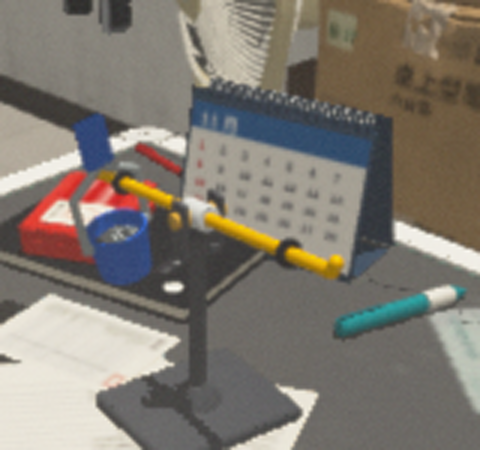

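Pot A hangs but looks tilted, possibly swinging. I move to pot B meanwhile, then look again.

```bash
python3 -m creep '[[60,10,-30,-18,0],[30,20,-65,-18,0],[0,31,-100,-18,0],[0,42,-135,-18,0],[0,53,-170,-18,0],[0,64,-205,-18,0],[0,75,-240,-18,0],[0,86,-275,-18,-0.02],[0,97,-310,-18,-0.05],[0,109,-345,-18,-0.08],[0,120,-380,-18,-0.08],[0,127,-402,-10,-0.08]]'
python3 -m creep '[[0,0,0,20,0],[0,0,0,40,0],[0,0,0,40,0],[0,0,0,40,0]]'
python3 go.py .445 -.219 .26 84
python3 - <<'E'
from fit import *
a=ctrl.get_image('scene')[90:240,270:430,::-1];b=ctrl.get_image('top')[110:210,220:400,::-1]
cv2.imwrite('pics/c5.png',np.hstack([cv2.resize(a,(427,400),interpolation=2),cv2.resize(b,(373,400),interpolation=2)]))
m=masks_for(['wrist'],(.445,-.219)); fit(m,(.445,-.219))
E
```

```text
t: 11.27
tool_pos: [0.4444, -0.2222, 0.2941]
tool_rot: [0.167, 3.132, -0.007]
contact_force: [1.1, -1.1, 0.7]
opening: 0.0858
t: 11.6
tool_pos: [0.4447, -0.219, 0.2506]
tool_rot: [-0.165, -3.137, -0.001]
contact_force: [-0.6, 0.6, 0.2]
opening: 0.0855
pos [ 0.4447 -0.219   0.2506] yaw 84.0 shift [-0.3  0.1 -9.4] turn -0.000 t 11.6
wrist [300.9, 141.0, 43.6, 70.3] 0.82 [322. 175.]
fit [ 0.4456 -0.2187] yaw -5.9 IoU 0.94
```

View pics/c5.png

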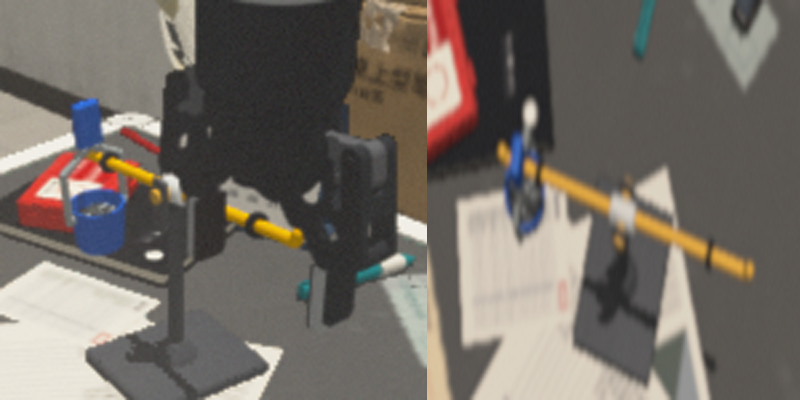

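Pot A is now settled upright on the left seat. Grasping B.

```bash
python3 -m creep '[[0,-1,0,30,0],[0,-1,0,60,0],[0,-1,0,90,0],[0,-1,0,118,0],[0,-1,0,136,0],[0,-1,0,136,0],[255,-1,0,136,0],[255,-1,0,136,0],[255,-1,0,136,0],[255,-1,0,136,0],[255,-1,0,136,0],[255,-1,0,136,0]]' 50
python3 -m creep '[[255,0,0,0,0],[255,0,0,0,0],[255,0,0,0,0],[255,0,0,0,0],[255,0,0,-15,0],[255,0,0,-40,0],[255,0,0,-70,0],[255,0,0,-100,0],[255,0,0,-120,0],[255,0,0,-120,0]]'
python3 go.py .582 -.182 .236 79.4
```

```text
t: 12.8
tool_pos: [0.4465, -0.2196, 0.1153]
tool_rot: [0.165, 3.136, -0.001]
contact_force: [-0.2, -0.6, 1.1]
opening: 0.0126
t: 13.63
tool_pos: [0.4479, -0.2207, 0.2394]
tool_rot: [0.164, 3.13, -0.007]
contact_force: [-0.3, -0.0, -0.3]
opening: 0.0114
pos [ 0.4479 -0.2207  0.2394] yaw 84.0 shift [-129.3   52.5    4.1] turn 0.080 t 13.6333
```

```bash
python3 -m creep '[[255,-20,0,1,0],[255,-50,0,4,0.04],[255,-80,5,4,0.08],[255,-110,10,4,0.08],[255,-129,20,4,0.08],[255,-129,40,4,0.08],[255,-129,52,4,0.08],[255,-129,52,4,0.08],[255,-129,52,4,0.08]]'
python3 go.py .596 -.105 .236 79.4
python3 - <<'E'
from h import *
a=ctrl.get_image('scene')[90:270,270:470,::-1];b=ctrl.get_image('top')[110:210,220:400,::-1]
cv2.imwrite('pics/c6.png',np.hstack([cv2.resize(a,(427,400),interpolation=2),cv2.resize(b,(373,400),interpolation=2)]))
E
```

```text
t: 14.38
tool_pos: [0.5789, -0.1805, 0.2289]
tool_rot: [-0.288, -3.126, 0.0]
contact_force: [-0.3, -0.9, -1.5]
opening: 0.0114
pos [ 0.5789 -0.1805  0.2289] yaw 79.5 shift [-3.  77.4 -7.2] turn 0.001 t 14.3833
```

View pics/c6.png

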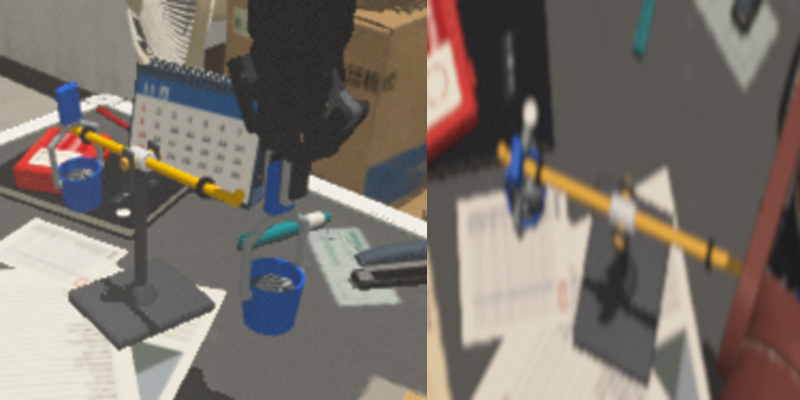

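```bash
python3 -m creep '[[255,-2,0,-4,0],[255,-2,0,-8,0],[255,-2,0,-8,0],[255,-2,0,-8,0]]'
python3 go.py .596 -.105 .236 79.4
python3 - <<'E'
from h import *
for z in(.175,.18,.19,.2,.21): print(z,proj('scene',(.592,-.130,z)).round(1))
p=np.array(ctrl.get_obs()['tool_pos'])
print('peak z',p[2]-.1155+.099, proj('scene',(p[0],p[1],p[2]-.0165)))
E
```

```text
t: 14.82
tool_pos: [0.582, -0.182, 0.2393]
tool_rot: [0.291, 3.127, -0.001]
contact_force: [0.3, 0.3, -1.3]
opening: 0.011
pos [ 0.582  -0.182   0.2393] yaw 79.4 shift [ 0.4 78.3  3.3] turn -0.000 t 14.8167
0.175 [382.6 191.7]
0.18 [382.8 189.3]
0.19 [383.1 184.7]
0.2 [383.4 179.9]
0.21 [383.8 175.1]
peak z 0.2227941382117235 [404.15580024 180.5350948 ]
```

```bash
python3 -m creep '[[255,0,12,0,0],[255,0,24,0,0],[255,0,36,0,0],[255,0,48,0,0],[255,0,60,0,0],[255,0,70,0,0],[255,0,78,0,0],[255,0,78,0,0],[255,0,78,0,0]]'
python3 - <<'E'
from h import *
a=ctrl.get_image('scene')[90:270,270:470,::-1]
cv2.imwrite('pics/c7.png',cv2.resize(a,(600,540),interpolation=2))
E
```

```text
t: 15.57
tool_pos: [0.5962, -0.1043, 0.2383]
tool_rot: [-0.288, -3.128, 0.001]
contact_force: [0.8, -0.2, -0.9]
opening: 0.0115
```

View pics/c7.png

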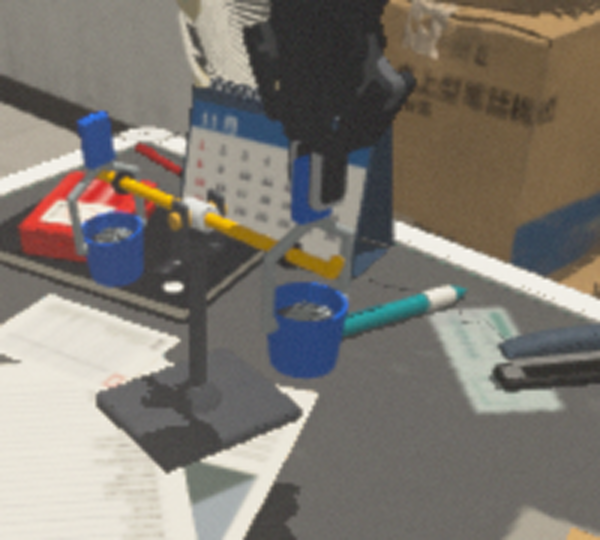

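The bar end (335,262) passes through the bail. Lowering until the bar is level.

```bash
python3 -m creep '[[255,0,0,6,0],[255,0,0,12,0],[255,0,0,18,0],[255,0,0,22,0],[255,0,0,26,0],[255,0,0,30,0],[255,0,0,33,0],[255,0,0,36,0],[255,0,0,39,0],[255,0,0,42,0],[255,0,0,42,0],[255,0,0,42,0]]'
python3 -m creep '[[255,0,0,0,0],[255,0,0,0,0],[255,0,0,0,0]]'
python3 - <<'E'
from h import *
im=snap('scene','s9.png'); hsv=cv2.cvtColor(im,cv2.COLOR_RGB2HSV)[120:200,290:400]
m=cv2.inRange(hsv,(18,150,120),(32,255,255)); y,x=np.nonzero(m)
print('left end',x.min()+290,y[x==x.min()].mean()+120,'right',x.max()+290,y[x==x.max()].mean()+120)
m0=cv2.inRange(cv2.cvtColor(cv2.imread('pics/scene0.png'),cv2.COLOR_BGR2HSV)[120:200,290:400],(18,150,120),(32,255,255)); y,x=np.nonzero(m0)
print('start: left',x.min()+290,y[x==x.min()].mean()+120,'right',x.max()+290,y[x==x.max()].mean()+120)
E
```

```text
t: 16.62
tool_pos: [0.5962, -0.1048, 0.1964]
tool_rot: [0.29, 3.128, -0.0]
contact_force: [0.7, -1.2, -0.3]
opening: 0.0113
t: 16.87
tool_pos: [0.5962, -0.1048, 0.1966]
tool_rot: [0.29, 3.128, -0.0]
contact_force: [0.5, -0.1, -0.2]
opening: 0.0113
left end 303 139.0 right 383 189.5
start: left 299 135.5 right 384 187.5
```

```bash
python3 -m creep '[[240,0,0,0,0],[225,0,0,0,0],[210,0,0,0,0],[190,0,0,0,0],[170,0,0,0,0],[150,0,0,0,0],[130,0,0,0,0],[110,0,0,0,0],[110,0,0,0,0],[110,0,0,-8,0],[110,0,0,-20,0],[110,0,0,-40,0]]'
python3 -m creep '[[110,0,0,-30,0],[110,0,0,-60,0],[110,20,0,-90,0],[110,50,0,-90,0],[110,80,0,-90,0],[110,115,0,-90,0],[110,150,0,-90,0],[110,185,0,-90,0],[110,185,0,-90,0],[110,185,0,-90,0]]'
python3 -m creep '[[110,0,-30,0,0],[110,0,-60,0,0],[110,0,-90,0,0],[110,0,-120,0,0],[110,0,-150,0,0],[110,0,-150,0,0],[110,0,-150,0,0],[110,0,-150,0,0],[110,0,-150,0,0],[110,0,-150,0,0],[110,0,-150,0,0],[110,0,-150,0,0]]'
python3 - <<'E'
from h import *
C=[]
for k in range(2):
    a=ctrl.get_image('scene')[110:250,280:420,::-1];C.append(cv2.resize(a,(266,400),interpolation=2) if 0 else cv2.resize(a,(400,400),interpolation=2))
    print([ [d['rect'],d['conf']] for d in ctrl.boxes_of('scene','blue_pot_1')])
    if k==0: b=ctrl.get_image('top')[125:205,245:405,::-1]
cv2.imwrite('pics/c8.png',np.hstack([C[0],cv2.resize(b,(400,400),interpolation=2)]))
cv2.imwrite('pics/c9.png',C[1])
print(np.abs(C[0].astype(int)-C[1]).mean())
E
```

```text
t: 17.92
tool_pos: [0.5951, -0.1045, 0.2355]
tool_rot: [-0.29, -3.125, -0.001]
contact_force: [0.1, -0.4, -0.5]
opening: 0.0486
t: 18.75
tool_pos: [0.4135, -0.0706, 0.3284]
tool_rot: [0.29, 3.123, -0.002]
contact_force: [-0.2, 0.1, 0.3]
opening: 0.0488
t: 19.75
tool_pos: [0.3869, -0.2175, 0.3265]
tool_rot: [0.288, 3.128, -0.0]
contact_force: [0.1, 0.4, -0.7]
opening: 0.0486
[[[357.7, 159.7, 32.2, 71.0], 0.93], [[293.1, 121.6, 22.3, 57.1], 0.61]]
[[[292.4, 117.8, 24.6, 60.5], 0.94], [[356.8, 160.3, 33.9, 71.6], 0.73]]
1.8123541666666667
```

View pics/c8.png

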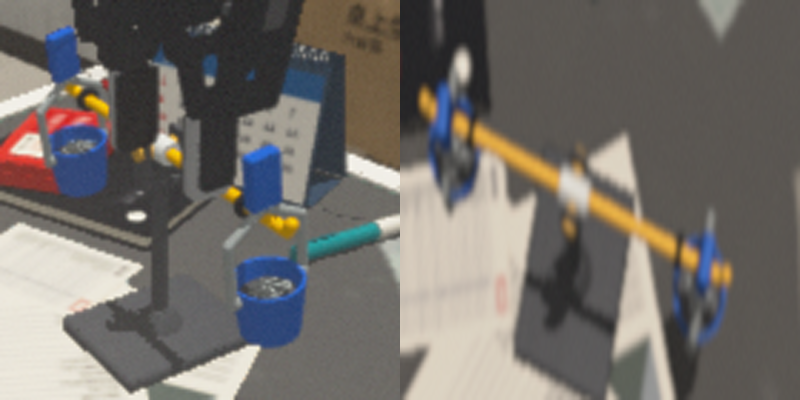

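Both pots hang on the bar (left tab (62,55), right tab (262,178)), with the bar between them. I'll wait several seconds for the swing to die, then check position and motion numerically.

```bash
for i in 1 2 3 4 5 6; do python3 -m creep '[[110,0,0,0,0],[110,0,0,0,0],[110,0,0,0,0],[110,0,0,0,0],[110,0,0,0,0],[110,0,0,0,0],[110,0,0,0,0],[110,0,0,0,0],[110,0,0,0,0],[110,0,0,0,0],[110,0,0,0,0],[110,0,0,0,0]]' | head -1; done
python3 - <<'E'
from fit import *
def tabs(im):
    h=cv2.cvtColor(im,cv2.COLOR_RGB2HSV); m=cv2.inRange(h,(105,140,60),(125,255,255)); m[:115]=0;m[240:]=0;m[:,:285]=0;m[:,400:]=0
    k,l,st,c=cv2.connectedComponentsWithStats(m); return [c[i].round(2).tolist() for i in range(1,k) if st[i,4]>60]
for k in range(8):
    im=ctrl.get_image('scene'); print(tabs(im))
    for j in range(4): ctrl.get_image('top')
for n in('scene','top'):
    ctrl.get_image(n);cal=ctrl.calibration(n)
    for d in ctrl.outline_of(n,'blue_pot_1'):
        x0=min([(.644,.151),(.596,-.105)],key=lambda p:np.hypot(*(proj(n,(p[0],p[1],.14),cal)-[d['rect'][0]+d['rect'][2]/2,d['rect'][1]+d['rect'][3]/2])))
        print(n,x0,d['conf'],d['rect']); fit([(np.array(d['mask']),cal)],x0,.081)
im=snap('top','t9.png')
for n,p in [('red',d['rect']) for d in ctrl.boxes_of('top','red_pot')]: print(n,p)
o=ctrl.get_obs();print(o['t'],o['tool_pos'])
E
```

```text
t: 21.0
t: 22.0
t: 23.0
t: 24.0
t: 25.0
t: 26.0
[[301.43, 128.45], [385.65, 139.21], [308.45, 165.36], [371.51, 171.85], [374.21, 215.79]]
[[301.46, 128.33], [385.95, 139.17], [308.5, 165.77], [371.51, 171.85], [374.18, 215.7]]
[[301.31, 128.51], [385.99, 139.25], [308.96, 165.04], [371.51, 171.85], [374.06, 215.77]]
[[301.38, 128.39], [385.89, 139.07], [308.56, 165.83], [371.53, 171.81], [374.06, 215.76]]
[[301.4, 128.48], [386.14, 139.41], [308.68, 165.41], [371.51, 171.85], [374.17, 215.76]]
[[301.34, 128.55], [386.04, 139.29], [308.48, 165.69], [371.51, 171.85], [374.08, 215.77]]
[[301.39, 128.43], [385.82, 139.13], [308.6, 165.59], [371.51, 171.85], [374.01, 215.83]]
[[301.4, 128.48], [385.83, 139.33], [308.55, 165.47], [371.51, 171.85], [374.12, 215.7]]
scene (0.596, -0.105) 0.72 [357.5, 160.8, 31.3, 73.8]
fit [ 0.6002 -0.103 ] yaw -8.7 IoU 0.79
scene (0.644, 0.151) 0.66 [292.2, 119.6, 24.1, 57.1]
fit [0.6508 0.1582] yaw 3.2 IoU 0.67
top (0.596, -0.105) 0.79 [354.5, 164.9, 18.1, 30.1]
fit [ 0.5981 -0.1079] yaw -19.2 IoU 0.68
top (0.644, 0.151) 0.77 [253.9, 137.8, 22.8, 27.0]
fit [0.6488 0.1522] yaw 4.8 IoU 0.71
red [241.4, 225.9, 21.2, 25.5]
28.3 [ 0.38667486 -0.21817802  0.32631594]
```

```bash
python3 - <<'E'
from h import *
obs=[((.644,.151),(301.4,128.5),(308.6,165.5)),((.596,-.105),(371.5,171.85),(374.1,215.8))]
for p,ut,up in obs:
    print('pred tab',proj('scene',(*p,.206)).round(1),ut,'pred pot',proj('scene',(*p,.103)).round(1),up)
    # tilt along the bar explaining tab-pot pixel offset
    u=np.array([.184,.983,0])
    for deg in(-20,-15,-10,-5,0,5,10,15):
        s,c=np.sin(np.radians(deg)),np.cos(np.radians(deg)); top=np.array([*p,.18])
        f=lambda h: proj('scene',top+h*(np.array([0,0,c])+s*u))
        print(deg,(f(.026)-f(-.077)).round(1),end=' ')
    print('\nobs',np.subtract(ut,up))
E
```

```text
pred tab [304.4 129.7] (301.4, 128.5) pred pot [305.9 168.8] (308.6, 165.5)
-20 [  5.8 -31.7] -15 [  4.  -33.9] -10 [  2.1 -35.9] -5 [  0.3 -37.6] 0 [ -1.6 -39.1] 5 [ -3.5 -40.2] 10 [ -5.3 -41.1] 15 [ -7.1 -41.7] 
obs [ -7.2 -37. ]
pred tab [374.6 171.9] (371.5, 171.85) pred pot [372.  217.4] (374.1, 215.8)
-20 [ 13.6 -35.1] -15 [ 10.9 -38.1] -10 [  8.2 -40.9] -5 [  5.4 -43.3] 0 [  2.6 -45.5] 5 [ -0.3 -47.4] 10 [ -3.2 -48.9] 15 [ -6.1 -50. ] 
obs [ -2.6  -43.95]
```

```bash
cat > tilt.py <<'E'
import fit as F
from h import *
from scipy.optimize import minimize
def masks(x0,z,cams=('scene','top')):
    out=[]
    for n in cams:
        cal=ctrl.calibration(n);u=proj(n,(*x0,z),cal)
        for k in range(2):
            ctrl.get_image(n);D=ctrl.outline_of(n,'blue_pot_1')
            D=[d for d in D if np.hypot(d['rect'][0]+d['rect'][2]/2-u[0],d['rect'][1]+d['rect'][3]/2-u[1])<20]
            if D: out.append((np.array(D[0]['mask']),cal))
    return out
def solve(M,x0,z0,yaw):
    # tilt applied by moving the camera: world' = T(x) about bail peak
    def f(p):
        v=0;P=np.array([p[0],p[1],z0+.099])
        Rt=Ro.from_rotvec([p[3],p[4],0]).as_matrix()
        for mk,cal in M:
            R=np.array(cal['R']);c=dict(cal,R=R@Rt,t=R@(P-Rt@P)+np.array(cal['t']))
            m=F.model((p[0],p[1],p[2]),c,z0); v-=(m&mk).sum()/(m|mk).sum()
        return v/len(M)
    best=None
    for l in(-.15,0,.15):
      for l2 in(-.1,.1):
        s=np.array([*x0,np.radians(yaw),l2,l]); S=np.vstack([s]+[s+d for d in np.diag([.006,.006,.15,.12,.12])])
        r=minimize(f,s,method='Nelder-Mead',options=dict(initial_simplex=S,xatol=2e-4,fatol=1e-4,maxfev=250))
        if best is None or r.fun<best.fun:best=r
    p=best.x; print(len(M),'xy',p[:2].round(3),'yaw %.0f'%np.degrees(p[2]),'tilt rx,ry deg',np.degrees(p[3:]).round(1),'IoU %.2f'%-best.fun)
if __name__=='__main__':
    for x0 in[(.644,.151),(.596,-.105)]:
        for cams in(('scene',),('scene','top')):
            solve(masks(x0,.15,cams),x0,.081,-10.6)
E
python3 tilt.py
```

```text
2 xy [0.645 0.157] yaw 1 tilt rx,ry deg [ 0.2 -7.7] IoU 0.84
4 xy [0.641 0.151] yaw -0 tilt rx,ry deg [ 1.5 -7.5] IoU 0.78
1 xy [ 0.595 -0.103] yaw -7 tilt rx,ry deg [-1.  -5.7] IoU 0.89
4 xy [ 0.592 -0.105] yaw -8 tilt rx,ry deg [-2.2 -6.4] IoU 0.83
```

The measured tilts are about 8° and 6° (limit 15°). Both pots are still, and the tab heights match a level bar to within about 1 px. The red pot is where it was, and the robot is clear, so I hand in.

```bash
python3 -c "
from station import ctrl
print(ctrl.finish_job(), ctrl.get_obs()['t'])"
```

```text
the job is handed in; nothing more can be done
the job is handed in; nothing more can be done
```

Both blue pots hang released on the balance rack, one on each seat, and I handed the job in shortly after 28 s on the robot clock (limit 67 s). I put the middle pot on the left seat first, then the right-hand pot on the raised right seat, and backed the arm clear.

Last checks, all from camera images:
- **Stillness:** over about 2 s both pots stayed put to within about half a pixel.
- **Level:** both tab heights match a level bar to about 1 px. I did not measure the bar angle directly after release.
- **Seats:** the bails sit within about 6 mm of the seats. The lean shifts the pot origins by an estimated 10–15 mm (limit 30 mm).
- **Red pot:** its position in the top view is unchanged to within the detector's noise.

**Where the checks fell short:**
- **Lean:** neither pot hangs quite straight. The left leans about 8° and the right about 6° across the bar, against the 15° limit.
- **Fits:** the upright silhouette fits agreed only roughly (overlap 0.67–0.79). Fits that allowed for the lean were better (0.78–0.89).

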